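# Hold the mounting plate over the carved brick at the fixing station

### The arm

A 7-joint arm with a two-finger parallel gripper is mounted at the origin on the work surface. World frame = base frame: x ahead of the robot, y to its left, z up, the work surface at z = 0. Lengths are in m, angles in rad, forces in N, time in s.
With the tool pointing down it reaches from about 0.4 to 0.9 m from the base axis. Payload 5.6 kg.
Tool frame: the origin (TCP) lies on the mounting face of the last link; the fingertips stand 190 mm ahead of it and the grasp point (between the pads) lies 171 mm ahead of it; z points along the fingers, y is the line along which they close (so a half turn about z gives the same grasp; the last joint's range is limited). The gripper opens to 92 mm and grips with 3 to 60 N. Pads are 20 mm wide; open, the fingers measure 128 mm over their backs; the gripper's body (75 mm by 189 mm) begins 69 mm behind the grasp point.
Start: joints at [1.092, 0.468, -0.012, 1.603, 0.006, 1.071, -0.056], TCP at [0.274, -0.589, 0.405] pointing down, gripper open.
Joint ranges: [-2.53, 2.53], [-0.31, 2.02], [-1.57, 1.55], [0.28, 2.44], [-1.29, 4.43], [0.15, 1.84], [-2.92, 2.92]. Speed limits (rad/s): [2.57, 2.57, 3.14, 3.14, 3.14, 3.14, 3.14].

### API

Orientations are given as a unit quaternion [w, x, y, z].
In Python, from bench import ctrl, eoat, ik, get_image, ticket gives the robot as it stands. The module is installed in compiled form; this text tells all that it offers. Calls block until the motion is done:
- ctrl.reach(position, orientation): joint-space move of the TCP to a pose.
- ctrl.move_linear(position, feed=0.15, orientation=None): straight line of the TCP; orientation=None keeps the orientation; feed is the mean speed in m/s.
- ctrl.move_joints(angles): joint-space move.
- eoat.gripper_open() and eoat.grasp(grasp_force=None): open the fingers fully, or close them until they stop; grasp_force is the grip in N (None keeps the last).
- ctrl.sleep(seconds).
- ik(position, orientation): joint angles nearest the present ones, or None.
- ctrl.read_state(): the state.
- get_image(name): name is "side" or "top"; returns a dict with "image" (400x640x3 uint8, blue, green, red), "z_map" (400x640 float32, m along the optical axis (not along the pixel's ray), 0 where there is no reading), "fov_y" (degrees; the focal length in pixels is half the picture's height over the tangent of half this angle, whatever the lens; pixels are square), "cx", "cy" (the principal point, pixels), "camera_from_world" (4x4, takes a point from world to camera coordinates). Camera axes: x right, y down, z forward; pixel columns grow to the right and rows downward; lengths in m; the calibration is good to about 2 mm. A picture is of the moment at which its call begins.
A pose or a line that the arm cannot do raises ctrl.IKError and nothing moves.
- ticket.sign_off(): hands the job in; it is judged then, once.
The state is a dict: "time_s": time; "joint_pos": joint angles; "qvel": joint speeds; "tau": joint torques, N m; "tool_pos": TCP position; "ee_rot": TCP orientation; "wrist_force": force on the tool from outside, world axes, zero at the start; "moment": the same for the moment, N m; "grip_width": opening from 0.0 (shut) to 1.0 (fully open); "gripper_force": force on a finger pad.
Only numpy, scipy, OpenCV 4.12 (cv2) and the standard library are available. Lean on these libraries where they do the work, as an engineer would, in place of code of your own. Each camera call takes 0.05 s, during which the arm holds its last target. There are 200 camera calls.

### The job

The carved brick is to get its mounting plate: swing the clamp lever fully off, slide the carriage along until its nose stands exactly at the pointer, and swing the lever fully back on. Then take the steel plate with three holes by its lug and hold it level, hovering about 20 mm over the brick without ever touching it, each of its holes centred over its threaded hole so that a colleague can drop the screws in. Finish while still holding it there, and leave the two-hole plate and everything else on the bench where they are.

Things in the scene. Friction and masses are not known exactly. Their poses are not given: they have to be found in the camera images.
- fixture: slide fixture fixed to the bench: grey base plate 250 (x) x 310 (y) x 12 mm with two steel guide bars along its y and a low end wall at either end. Origin: on the bench, midway between the guide bars and between the ends; its -x side (with the clamp lever) faces the robot. Its yaw is the yaw of carriage and brick too
- carriage: aluminium carriage 150 (x) x 130 (y) x 12 mm with the carved brick fixed on it. Slides along the fixture's y, up to 110 mm from its -y end; takes about 2 N and stays where left while the clamp is off; the clamp holds it (it only creeps if pushed hard). Origin: centre of the plate's underside, 26 mm above the bench; axes as the fixture's
- carriage_grip (a point): point on the carriage's upright dark steel grip post, 12 (x) x 14 (y) mm, 60 mm towards the robot from the carriage's centre line; the post stands from 38 to 90 mm above the bench and this point is at 72 mm. The brick's near face is 22 mm from the post's far face
- carriage_nose (a point): tip of the small pointed brass nose on the far (+x) edge of the carriage, 38 mm above the bench, 84 mm from the fixture's centre line
- pointer: the mark: steel pointer block, 16 mm wide, 26 mm high, on the far edge of the fixture's base (somewhere else along it every time), its pointed tip towards the carriage's nose. Origin: on the base plate, mid-width; axes as the fixture's. At the mark, nose and pointer have the same y in the fixture's frame, tip facing tip; the carriage starts short of it and must go to +y
- clamp (a joint): angle of the clamp lever about its vertical pin, rad: 0 = on (arm along the fixture's +y), 1.1 = fully off (end stop), swung counter-clockwise seen from above so that the knob comes towards the robot. It needs about 3 N at the knob, a little more in the last 0.2 rad before 0, and stays where it is left. It grips the carriage below about 0.15
- clamp_knob (a point): point on the lever's upright black knob, diameter 16 mm, on the end of the 70 mm long arm; the knob stands from 51 to 101 mm above the bench and this point is at 83 mm
- clamp_axis (a point): point on the clamp lever's pin axis, at the height of point clamp_knob: 104 mm towards the robot from the fixture's centre line, at its mid-length
- plate: the three-hole mounting plate: steel, 110 (x) x 84 (y) x 6 mm, 0.3 to 0.5 kg, flat on the bench, with three 16 mm through holes, and an upright lifting lug on its middle, 44 mm long along x, 12 mm thick along y, up to 48 mm above the underside. Origin: centre of the underside. Holes at (36, 26), (36, -26) and (-38, 0) mm, so it fits the brick one way round only, with its x along the fixture's x
- spare: the other mounting plate, of the same size and with the same lug but only two holes: not wanted, leave it. It may lie on either side of the fixture, the three-hole plate on the other. Origin: centre of the underside
- chisel: chisel with a wooden handle, about 215 mm long, lying; bystander
- gouge: gouge with a wooden handle, about 190 mm long, lying; bystander
- mallet: wooden mallet, 300 mm long, lying; bystander
- finial: turned pale stone finial, 60 mm wide, 100 mm high, standing; bystander
- raw_brick: uncut pale brick, 210 x 75 x 95 mm; bystander
- dust_brush: brush lying on the bench; bystander
- offcut: small grey brick offcut, 70 x 40 x 37 mm; bystander
- thread_a (a point): centre of the mouth of a threaded hole (8 mm, brass rim) in the flat top of the grey brick (104 (x) x 120 (y) x 50 mm, its middle 20 mm in +x of the carriage's), at (36, 26) mm from the brick's middle, 88 mm above the bench; hole a of the plate belongs over it
- plate_a (a point): centre of the plate's 16 mm hole a on the underside, at (36, 26, 0) mm in the plate's frame
- thread_b (a point): centre of the mouth of a threaded hole (8 mm, brass rim) in the flat top of the grey brick (104 (x) x 120 (y) x 50 mm, its middle 20 mm in +x of the carriage's), at (36, -26) mm from the brick's middle, 88 mm above the bench; hole b of the plate belongs over it
- plate_b (a point): centre of the plate's 16 mm hole b on the underside, at (36, -26, 0) mm in the plate's frame
- thread_c (a point): centre of the mouth of a threaded hole (8 mm, brass rim) in the flat top of the grey brick (104 (x) x 120 (y) x 50 mm, its middle 20 mm in +x of the carriage's), at (-38, 0) mm from the brick's middle, 88 mm above the bench; hole c of the plate belongs over it
- plate_c (a point): centre of the plate's 16 mm hole c on the underside, at (-38, 0, 0) mm in the plate's frame
Things that resemble listed ones, but are neither listed nor needed, are in the scene too. What is shaped like the plate but orange is not meant.

How it is judged:
By the outcome, as a careful person would: the job done as asked, in the order asked, and still so for the second after the job is handed in, while the arm keeps its last pose, push and grip.
It also fails if it takes over 64 s, if anything falls off the work surface, if the arm or the gripper's body presses on something with over 40 N, if the wrist force passes 120 N, or if a joint passes its speed limit or range.

## Working session

There is one attempt and no reset: what is moved stays moved. The work goes in short steps, each a Python script; the robot and the scene stay as the last script left them, time stands still between calls to the robot, and variables do not carry over. Pictures are saved under pics/ and viewed, at most 10 in all, crops included, and the job is handed in when it is done.

```bash
mkdir -p pics; cat > h.py <<'E'
import numpy as np, cv2
from bench import ctrl, eoat, ik, get_image, ticket
def cam(n):
    d=get_image(n); d['f']=200/np.tan(np.radians(d['fov_y'])/2); d['T']=np.array(d['camera_from_world']); return d
def cloud(d):
    h,w=d['z_map'].shape; u,v=np.meshgrid(np.arange(w),np.arange(h)); z=d['z_map']
    P=np.stack([(u-d['cx'])/d['f']*z,(v-d['cy'])/d['f']*z,z,np.ones_like(z)],-1)
    W=P@np.linalg.inv(d['T']).T; W=W[...,:3]; W[z==0]=np.nan; return W
def ray(d,uv,h):
    uv=np.atleast_2d(uv).astype(float); I=np.linalg.inv(d['T']); o=I[:3,3]
    D=np.c_[(uv[:,0]-d['cx'])/d['f'],(uv[:,1]-d['cy'])/d['f'],np.ones(len(uv))]@I[:3,:3].T
    return o+D*((h-o[2])/D[:,2])[:,None]
def proj(d,p):
    p=np.atleast_2d(p); c=np.c_[p,np.ones(len(p))]@d['T'].T
    return np.c_[c[:,0]/c[:,2]*d['f']+d['cx'],c[:,1]/c[:,2]*d['f']+d['cy']]
E
python3 - <<'E'
from h import *
for n in('top','side'):
    d=cam(n); cv2.imwrite(f'pics/{n}1.png',d['image']); np.savez(f'{n}1.npz',**{k:v for k,v in d.items()})
    print(n,d['f'],d['cx'],d['cy'],np.linalg.inv(d['T']).round(3))
s=ctrl.read_state(); print(s)
E
```

```text
top 458.0354906910349 327.5172016016707 194.10625940778382 [[ 1.300e-02 -9.940e-01  1.060e-01  3.130e-01]
 [-1.000e+00 -1.300e-02  2.000e-03 -1.000e-03]
 [-1.000e-03 -1.060e-01 -9.940e-01  1.595e+00]
 [ 0.000e+00  0.000e+00  0.000e+00  1.000e+00]]
side 501.71877560333274 315.92030722093284 201.15344796011593 [[-0.862 -0.385  0.329 -0.073]
 [-0.507  0.665 -0.549  0.95 ]
 [-0.008 -0.64  -0.769  1.396]
 [ 0.     0.     0.     1.   ]]
{'time_s': 0.1, 'joint_pos': array([ 1.09201227,  0.46829001, -0.0116217 ,  1.60350786,  0.00600984,
        1.07136688, -0.05629639]), 'qvel': array([-0.00181132, -0.00227733,  0.00048007, -0.00084556, -0.00170936,
        0.00157944,  0.00109694]), 'tau': array([ 7.13117042e-04, -5.21644092e+01, -1.25795612e-02, -2.44365889e+01,
       -5.67873905e-02,  1.40881204e-02,  6.20484161e-05]), 'tool_pos': array([ 0.27425621, -0.5890732 ,  0.40384459]), 'ee_rot': array([-7.36472171e-04,  9.76359271e-01,  2.16152685e-01, -2.20559260e-04]), 'wrist_force': array([ 0.25901632,  0.42570997, -0.05144751]), 'moment': array([-0.01298373,  0.01320423,  0.00405712]), 'gripper_force': 0.0, 'grip_width': 0.99792440538907}
```

View pics/top1.png

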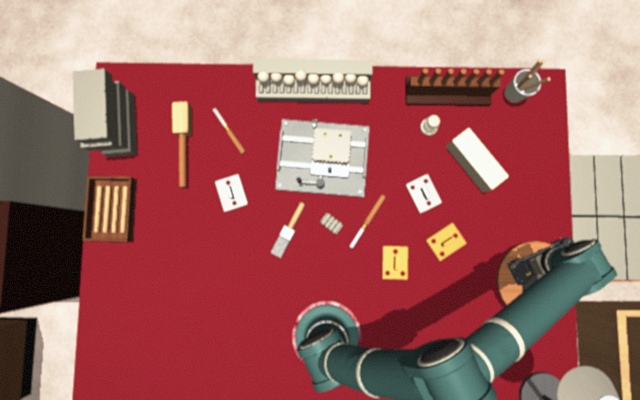

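View pics/side1.png

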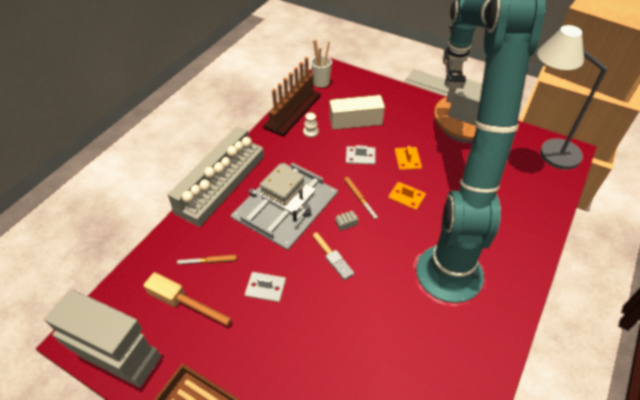

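The top view shows the fixture near (322,158) and white plates near (231,193) and (424,193), with orange decoys at (395,262) and (446,241). The side view shows the same items, with the fixture at (285,203). Next I'll enlarge them.

```bash
python3 - <<'E'
import cv2,numpy as np
t=cv2.imread('pics/top1.png'); s=cv2.imread('pics/side1.png')
c=lambda im,x,y,w,h,k:cv2.resize(im[y:y+h,x:x+w],None,fx=k,fy=k,interpolation=cv2.INTER_CUBIC)
A=c(t,270,112,104,90,4); B=c(s,228,158,114,90,3.3); 
P=[c(t,208,170,48,48,4),c(t,401,170,48,48,4),c(s,240,263,52,48,4),c(s,336,136,52,48,4)]
o=np.zeros((600,800,3),np.uint8); o[:360,:416]=A; o[:B.shape[0],420:420+B.shape[1]]=B[:,:380]
x=0
for p in P: o[380:572,x:x+p.shape[1]]=p; x+=p.shape[1]
cv2.imwrite('pics/z1.png',o)
E
```

```text
(no output)
```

View pics/z1.png

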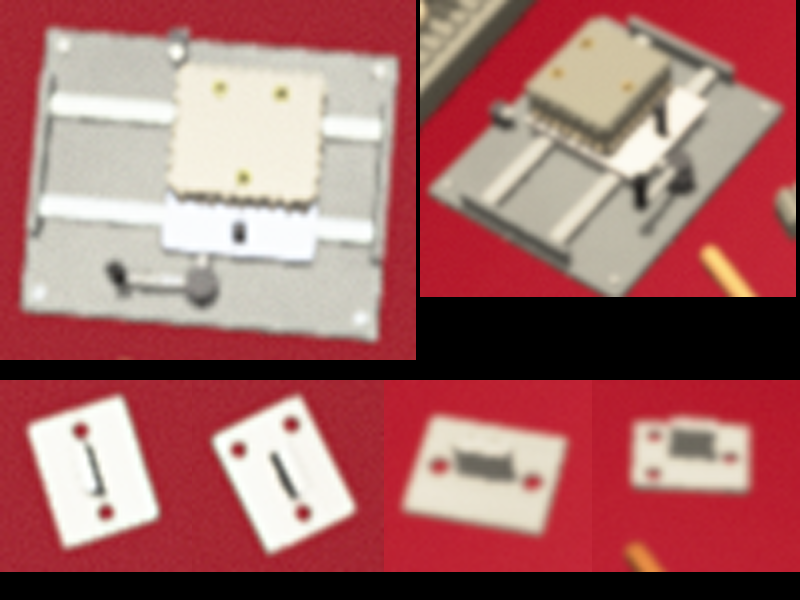

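The three-hole plate is the right-hand (-y) one, at top pixel (424,193). The fixture's yaw is about -4.6°, the brass threads are visible, and the dark pointer is at crop (178,45) on the far edge.

```bash
cat > meas.py <<'E'
from h import *
from scipy.ndimage import label
def nonred(im):
    b,g,r=[im[...,i].astype(float) for i in range(3)]; return (r-g<60)
def comp(m,uv):
    l,_=label(m); return l==l[int(uv[1]),int(uv[0])]
def fitedges(d,soft_mask,size,hz,guess):
    """rectangle by edge lines: contour cast to plane hz (visible-far) or 0 (camera-facing)"""
    c=max(cv2.findContours(soft_mask.astype(np.uint8),cv2.RETR_EXTERNAL,cv2.CHAIN_APPROX_NONE)[0],key=len)[:,0]
    # contour pixels lie inside: subpixel by red-green level along the outward normal
    G=(lambda im:cv2.GaussianBlur(im[...,2].astype(np.float32)-im[...,1],(0,0),.7))(d['image'])
    Wt=ray(d,c,hz)[:,:2]; R=cv2.minAreaRect(Wt.astype(np.float32)); 
    return c,Wt,R
def edges(d,mask,hz,x0,y0,yaw,L,W,excl=None):
    cam=np.linalg.inv(d['T'])[:3,3]; G=d['image'][...,2].astype(np.float32)-d['image'][...,1]
    out={}
    for name,n,half,span in(('+x',(1,0),L/2,W/2),('-x',(-1,0),L/2,W/2),('+y',(0,1),W/2,L/2),('-y',(0,-1),W/2,L/2)):
        R=np.array([[np.cos(yaw),-np.sin(yaw)],[np.sin(yaw),np.cos(yaw)]]); nw=R@n; tw=np.array([-nw[1],nw[0]])
        c0=np.array([x0,y0])+nw*half; facing=(cam[:2]-c0)@nw>0; z=0. if facing else hz
        P=[]
        for s in np.linspace(-.85,.85,41)*span:
            o=np.linspace(-.012,.012,61); q=c0+tw*s+nw*o[:,None]
            uv=proj(d,np.c_[q,np.full(61,z)]).astype(np.float32)
            g=cv2.remap(G,uv[:,0].reshape(1,-1),uv[:,1].reshape(1,-1),cv2.INTER_LINEAR)[0]
            k=np.where((g[:-1]<70)&(g[1:]>=70))[0]
            if len(k): i=k[-1]; P.append((s,o[i]+(70-g[i])/(g[i+1]-g[i])*(o[1]-o[0])))
        P=np.array(P); med=np.median(P[:,1]); P=P[abs(P[:,1]-med)<.006]
        a=np.polyfit(*P.T,1); r=P[:,1]-np.polyval(a,P[:,0]); P=P[abs(r)<.0015]; a=np.polyfit(*P.T,1)
        out[name]=(a[1],a[0],len(P),facing)
    return out
def rect(d,hz,x,y,yaw,L,W):
    for _ in range(4):
        e=edges(d,None,hz,x,y,yaw,L,W)
        R=np.array([[np.cos(yaw),-np.sin(yaw)],[np.sin(yaw),np.cos(yaw)]])
        dx,dy=R@[(e['+x'][0]-e['-x'][0])/2,(e['+y'][0]-e['-y'][0])/2]; x+=dx;y+=dy
        w=np.array([W,W,L,L])**3; yaw+=np.dot(w,[e[k][1] for k in e])/w.sum()
    return np.array([x,y,yaw]),{k:tuple(np.round(v[:2],4)) for k,v in e.items()}
E
python3 - <<'E'
from meas import *
for n in('top','side'):
    d=dict(np.load(n+'1.npz')); d['f']=float(d['f'])
    W=cloud(d); im=d['image']
    g={'top':((322,175),(424,193)),'side':((285,230),(361,155))}[n]
    m=nonred(im)
    for nm,uv,hz,L,Wd,yaw in(('fix',g[0],.012,.25,.31,-.08),('plate',g[1],.006,.11,.084,.46)):
        if nm=='fix': x0=ray(d,(322,158) if n=='top' else (285,203),.012)[0]
        else: 
            mm=comp(m,np.array(uv)+(-6 if n=='top' else -18,8)); ys,xs=np.nonzero(mm); x0=ray(d,((xs.min()+xs.max())/2,(ys.min()+ys.max())/2),.006)[0]; print('px',mm.sum())
        print(n,nm,x0[:2],*rect(d,hz,x0[0],x0[1],yaw,L,Wd))
    # brass
    hsv=cv2.cvtColor(im,cv2.COLOR_BGR2HSV).astype(int)
    b=(hsv[...,0]>15)&(hsv[...,0]<40)&(hsv[...,1]>(85 if n=='top' else 110)); roi=np.zeros_like(b); 
    x1,x2,y1,y2=(305,360,120,170) if n=='top' else (255,305,158,200); roi[y1:y2,x1:x2]=1
    l,k=label(b&roi)
    sub=im[...,0].astype(float)
    for i in range(1,k+1):
        ys,xs=np.nonzero(l==i)
        if len(ys)<2: continue
        ys0,xs0=int(ys.mean()+.5),int(xs.mean()+.5); yy,xx=np.mgrid[ys0-4:ys0+5,xs0-4:xs0+5]
        p=sub[ys0-4:ys0+5,xs0-4:xs0+5]; w=np.clip(np.median(p)-12-p,0,None); uv=((xx*w).sum()/w.sum(),(yy*w).sum()/w.sum())
        print('brass',len(ys),np.round(uv,2),ray(d,uv,.088)[0].round(4), W[ys0,xs0].round(3))
    W0=W[180,424] if n=='top' else W[155,345]; print('depth check plate',W0)
E
```

```text
top fix [0.60825557 0.02358468] [ 0.61183986  0.02365954 -0.22601621] {'+x': (np.float64(0.0038), np.float64(-0.0602)), '-x': (np.float64(0.0027), np.float64(-0.0797)), '+y': (np.float64(0.0034), np.float64(-0.0776)), '-y': (np.float64(0.003), np.float64(-0.08))}
px 816
top plate [ 0.48849395 -0.33232737] [ 0.49013976 -0.33227733  0.46012143] {'+x': (np.float64(0.0036), np.float64(-0.006)), '-x': (np.float64(0.0036), np.float64(-0.0046)), '+y': (np.float64(0.0028), np.float64(-0.0004)), '-y': (np.float64(0.0028), np.float64(0.0054))}
brass 2 [339.84 134.97] [ 0.6732 -0.0363  0.088 ] [ 0.676 -0.037  0.075]
brass 3 [330.26 156.41] [ 0.5998 -0.0051  0.088 ] [ 0.603 -0.008  0.08 ]
depth check plate [ 5.36852476e-01 -3.35678847e-01  3.42581152e-04]
side fix [0.61061525 0.02524632] [ 0.61763733  0.01598752 -0.25728319] {'+x': (np.float64(0.0074), np.float64(-0.0339)), '-x': (np.float64(0.0039), np.float64(-0.1175)), '+y': (np.float64(0.0045), np.float64(-0.1175)), '-y': (np.float64(0.0068), np.float64(0.0005))}
px 94402Traceback (most recent call last):
  File "<stdin>", line 11, in <module>
  File "meas.py", line 33, in rect
    e=edges(d,None,hz,x,y,yaw,L,W)
  File "meas.py", line 27, in edges
    P=np.array(P); med=np.median(P[:,1]); P=P[abs(P[:,1]-med)<.006]
                                 ~^^^^^
IndexError: too many indices for array: array is 1-dimensional, but 2 were indexed
```

```bash
sed -i 's/yaw+=np.dot/yaw-=np.dot/' meas.py; cat >> meas.py <<'E'
def dark(d,uv,ch=0,r=4,marg=12,it=3,sign=-1):
    I=d['image'][...,ch].astype(float) if isinstance(ch,int) else ch
    uv=np.array(uv,float)
    for _ in range(it):
        x,y=np.round(uv).astype(int); yy,xx=np.mgrid[y-r:y+r+1,x-r:x+r+1]; p=I[y-r:y+r+1,x-r:x+r+1]
        w=np.clip(sign*(p-np.median(p))-marg,0,None); uv=np.array([(xx*w).sum(),(yy*w).sum()])/w.sum()
    return uv
def rig(local,W):
    """planar rigid fit -> x,y,yaw,residuals"""
    a,b=local-local.mean(0),W-W.mean(0); yaw=np.arctan2((a[:,0]*b[:,1]-a[:,1]*b[:,0]).sum(),(a*b).sum())
    R=np.array([[np.cos(yaw),-np.sin(yaw)],[np.sin(yaw),np.cos(yaw)]]); t=W.mean(0)-R@local.mean(0)
    return np.r_[t,yaw],np.abs(local@R.T+t-W).max()
H=np.array([[.036,.026],[.036,-.026],[-.038,0]])
E
cat > run2.py <<'E'
from meas import *
for n in('top','side'):
    d=dict(np.load(n+'1.npz')); d['f']=float(d['f']); im=d['image'].astype(float)
    for nm,hz,L,Wd,g in(('fix',.012,.25,.31,(.611,.024,-.08)),('plate',.006,.11,.084,(.490,-.332,.46)),('spare',.006,.11,.084,(.490,.3,.29))):
        if nm=='spare': g=(*ray(d,(231,193) if n=='top' else (266,286),.006)[0][:2],g[2])
        try: print(n,nm,*rect(d,hz,*g,L,Wd))
        except Exception as e: print(n,nm,e)
    bs=[dark(d,u,r=3) for u in ([(325,134),(340,135),(330.5,156)] if n=='top' else [(270,180),(278.6,171.3),(291,184.4)])]
    if n=='side': bs=[bs[i] for i in (0,1,2)]
    Wb=ray(d,bs,.088)[:,:2]; print('brick',np.round(bs,2).tolist(),Wb.round(4).tolist(),rig(H,Wb))
    hp=[(208+(u-192)/4+193,170+(v-380)/4) for u,v in((239,449),(291,424),(303,513))] if n=='top' else [(336+(u-592)/4,136+(v-380)/4) for u,v in((653,474),(655,435),(730,457))]
    rg=im[...,1]
    hs=[dark(d,u,ch=1,r=3) for u in hp]; Wh=ray(d,hs,.006)[:,:2]; print('plateholes',np.round(hs,2).tolist(),rig(H,Wh))
E
python3 run2.py
```

```text
top fix [ 0.61125638  0.02353368 -0.06961548] {'+x': (np.float64(0.0022), np.float64(0.0002)), '-x': (np.float64(0.0021), np.float64(0.0013)), '+y': (np.float64(0.0025), np.float64(-0.003)), '-y': (np.float64(0.0025), np.float64(0.0014))}
top plate [ 0.49014089 -0.33227526  0.45991995] {'+x': (np.float64(0.0036), np.float64(-0.0061)), '-x': (np.float64(0.0036), np.float64(-0.0045)), '+y': (np.float64(0.0028), np.float64(-0.0005)), '-y': (np.float64(0.0028), np.float64(0.0054))}
top spare [0.48348345 0.3401954  0.33311895] {'+x': (np.float64(0.0035), np.float64(0.0058)), '-x': (np.float64(0.0035), np.float64(-0.0018)), '+y': (np.float64(0.0031), np.float64(-0.002)), '-y': (np.float64(0.0031), np.float64(0.0001))}
brick [[324.49, 133.54], [339.8, 134.96], [330.39, 155.97]] [[0.6774, 0.0153], [0.6733, -0.0362], [0.6013, -0.0055]] (array([ 0.63936975, -0.00799035, -0.07043546]), np.float64(0.0003251211436847701))
plateholes [[412.18, 186.99], [425.36, 180.66], [428.34, 202.78]] (array([ 0.49014064, -0.33206293,  0.46033512]), np.float64(0.00019639534604171116))
side fix [ 0.61531095  0.0
[... 340 characters left out ...]
float64(0.0051)), '+y': (np.float64(0.0033), np.float64(0.0136)), '-y': (np.float64(0.0031), np.float64(-0.0146))}
side spare [0.48497153 0.33896634 0.33169103] {'+x': (np.float64(0.0014), np.float64(0.0016)), '-x': (np.float64(0.0014), np.float64(-0.0007)), '+y': (np.float64(0.001), np.float64(-0.0042)), '-y': (np.float64(0.001), np.float64(0.0042))}
brick [[267.91, 178.24], [276.89, 169.33], [295.52, 188.02]] [[0.6865, 0.0108], [0.6828, -0.0412], [0.5779, 0.001]] (array([ 0.63785521, -0.00826816, -0.13437116]), np.float64(0.02229765508163639))
plateholes [[350.92, 166.18], [351.55, 149.75], [369.77, 154.94]] (array([ 0.48642076, -0.32244388,  0.63012473]), np.float64(0.021302178123979554))
```

```bash
cat > rectify.py <<'E'
from meas import *
def rectify(d,F,z,xr,yr,s):
    """fixture-frame picture at height z: right=-y', up=+x', s px/m"""
    xs=np.arange(xr[1],xr[0],-1/s); ys=np.arange(yr[1],yr[0],-1/s); X,Y=np.meshgrid(xs,ys,indexing='ij')
    c,t=np.cos(F[2]),np.sin(F[2]); P=np.stack([F[0]+c*X-t*Y,F[1]+t*X+c*Y,np.full(X.shape,z)],-1).reshape(-1,3)
    uv=proj(d,P).astype(np.float32).reshape(*X.shape,2)
    return cv2.remap(d['image'],uv[...,0],uv[...,1],cv2.INTER_CUBIC)
E
python3 - <<'E'
from rectify import *
c,t=np.cos(-.07),np.sin(-.07)
bx,by=.6394,-.0080
# yaw -.07; centreline through the brick, y' zero from end edges
fx,fy=.6113,.0235; yb=-t*(bx-fx)+c*(by-fy)
F=np.array([bx-c*.02+t*yb,by-t*.02-c*yb,-.07]); print('F',F,'carriage y',yb); np.save('F.npy',F)
o=[]
for n in('top','side'):
    d=dict(np.load(n+'1.npz')); d['f']=float(d['f'])
    r=rectify(d,F,.038,(.06,.14),(-.1,.1),4000)
    for k in range(21): cv2.line(r,(k*40,0),(k*40,8 if k%5 else 16),(0,255,0),1)
    for k in range(9): cv2.line(r,(0,k*40),(8,k*40),(0,255,0),1)
    o.append(r[:300])
cv2.imwrite('pics/r1.png',np.vstack(o)[:600])
E
```

```text
F [ 0.62150932  0.02278418 -0.07      ] carriage y -0.029457462497793633
```

View pics/r1.png

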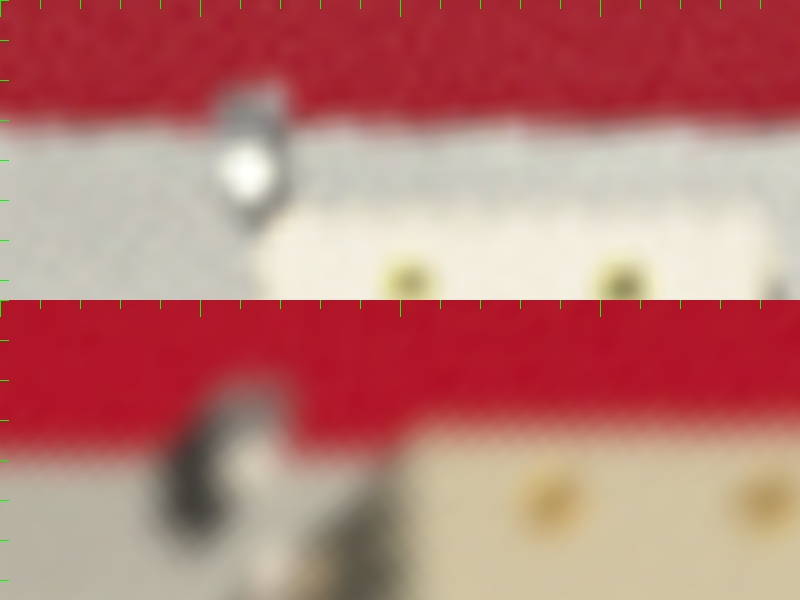

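In the rectified view the pointer spans about 215–290 px, so y' is about 0.037 m. The threads are at (408,282) and (622,285). Now I'll refine the pointer, check IK and start on the lever.

```bash
cat > mv.py <<'E'
from rectify import *
F=np.load('F.npy')
def fw(x,y): c,t=np.cos(F[2]),np.sin(F[2]); return np.array([F[0]+c*x-t*y,F[1]+t*x+c*y])
def q(a): h=(a+np.pi/2)/2; return np.array([0,np.cos(h),np.sin(h),0])
def pose(xy,zg): return np.r_[xy,zg+.171]
def st(m=''):
    s=ctrl.read_state(); print(m,'t%.2f'%s['time_s'],'grasp',(s['tool_pos']-[0,0,.171]).round(4),'F',s['wrist_force'].round(1),'gw %.3f gf %.1f'%(s['grip_width'],s['gripper_force'])); return s
def knob(th): return fw(-.104-.07*np.sin(th),.07*np.cos(th))
A0=np.pi/4   # closing direction in the fixture frame, lever on
E
python3 - <<'E'
from mv import *
for n in('top','side'):
    d=dict(np.load(n+'1.npz')); d['f']=float(d['f'])
    r=rectify(d,F,.038,(.06,.14),(-.1,.1),4000).astype(float); g=r[...,2]-r[...,1]
    for rows in((90,105),(105,118)) if n=='top' else((85,100),(100,120)):
        p=g[rows[0]:rows[1]].mean(0)[150:400]; th=(p.min()+np.percentile(p,90))/2; k=np.where(p<th)[0]+150; print(n,rows,k.min(),k.max(),'y',.1-(k.min()+k.max()+1)/8000)
d=dict(np.load('top1.npz')); d['f']=float(d['f'])
k=dark(d,(298.5,180),ch=2,r=4); print('knob px',k,'at z.101',ray(d,k,.1)[0][:2],'z.083',ray(d,k,.083)[0][:2],'exp',knob(0))
j=ctrl.read_state()['joint_pos']
for off in(0,np.pi):
  for th,z in((0,.2),(0,.083),(.55,.083),(1.1,.083)):
    s=ik(pose(knob(th),z),q(F[2]+A0+th+off)); print(off,th,None if s is None else s.round(2))
  for y in(-.03,.037):
    s=ik(pose(fw(-.06,y),.072),q(F[2]+np.pi/2+off)); print('post',None if s is None else s.round(2))
  for p in(ik(pose((.490,-.332),.034),q(.46+np.pi/2+off)),ik(pose(fw(.02,.037),.142),q(F[2]+np.pi/2+off))): print('plate',None if p is None else p.round(2))
E
```

```text
top (90, 105) 217 288 y 0.036750000000000005
top (105, 118) 217 286 y 0.037000000000000005
side (85, 100) 206 291 y 0.037750000000000006
side (100, 120) 197 290 y 0.03900000000000001
knob px [299.17360208 180.82054616] at z.101 [0.51460593 0.09627569] z.083 [0.51690239 0.09737878] exp [0.52266001 0.0998868 ]
0 0 [ 0.36  0.43 -0.77  1.89  0.36  0.97  0.15]
0 0 [ 0.26  0.59 -0.65  1.97  0.51  0.76  0.02]
0 0.55 [ 0.32  0.56 -0.71  2.05  0.54  0.73  0.53]
0 1.1 [ 0.47  0.56 -0.84  2.12  0.63  0.73  1.04]
post [ 0.45  0.65 -0.66  1.9   0.55  0.78  0.98]
post [ 0.38  0.69 -0.73  1.88  0.62  0.82  0.82]
plate [ 1.38  1.22 -1.34  1.81  1.27  1.28  1.68]
plate [ 0.39  0.71 -0.78  1.65  0.57  1.03  0.93]
3.141592653589793 0 [ 0.04  0.34 -0.35  1.91  0.15  0.92 -2.81]
3.141592653589793 0 [-0.12  0.49 -0.16  1.99  0.12  0.67 -2.79]
3.141592653589793 0.55 [ 0.05  0.47 -0.36  2.07  0.27  0.65 -2.37]
3.141592653589793 1.1 [ 0.19  0.45 -0.48  2.14  0.34  0.63 -1.85]
post [ 0.09  0.55 -0.19  1.93  0.15  0.68 -1.83]
post [ 0.03  0.57 -0.26  1.9   0.22  0.7  -2.  ]
plate [ 0.6   0.64 -0.08  1.86  0.08  0.64 -0.64]
plate [ 0.05  0.58 -0.26  1.67  0.18  0.91 -1.92]
```

```bash
python3 - <<'E'
from mv import *
o=[]
for n in('top','side'):
    d=dict(np.load(n+'1.npz')); d['f']=float(d['f'])
    r=rectify(d,F,.09,(-.15,.09),(-.1,.1),2000)
    M=lambda x,y:(int((.1-y)*2000),int((.09-x)*2000))
    for p in((-.06,-.0295),(.056,-.0035),(.056,-.0555),(-.018,-.0295)): cv2.circle(r,M(*p),8,(0,255,0),1)
    cv2.circle(r,M(-.104,.07),16,(255,0,0),1); o.append(r)
cv2.imwrite('pics/r2.png',np.hstack(o))
E
```

```text
(no output)
```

View pics/r2.png

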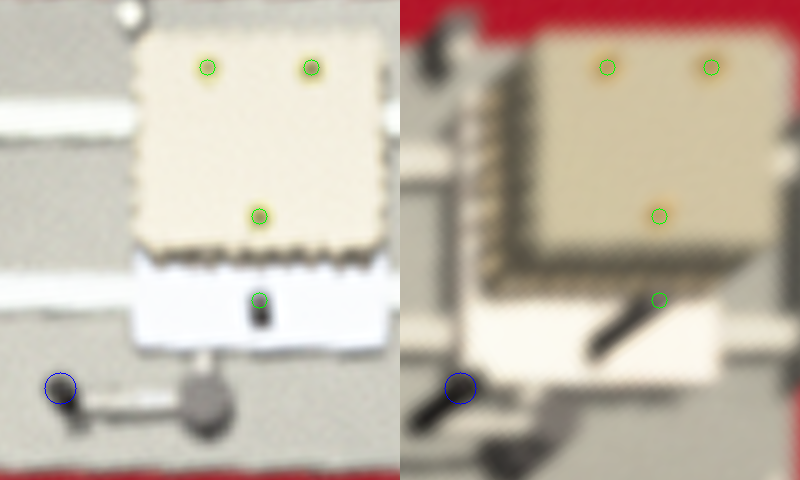

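The fixture model matches both views: threads, post and knob all lie on the circles. Swinging the lever off now.

```bash
python3 - <<'E'
from mv import *
ctrl.reach(pose(knob(0),.15),q(F[2]+A0)); st('above')
ctrl.move_linear(pose(knob(0),.083),feed=.15); st('down')
eoat.grasp(20); st('grip')
for th in np.linspace(0,1.1,7)[1:]:
    ctrl.move_linear(pose(knob(th),.083),feed=.1,orientation=q(F[2]+A0+th))
    st('th%.2f'%th)
d=cam('side'); np.savez('side2.npz',**d); cv2.imwrite('pics/side2.png',cv2.resize(d['image'][140:300,200:400],None,fx=3,fy=3,interpolation=cv2.INTER_CUBIC))
E
```

```text
above t2.71 grasp [0.523  0.0988 0.15  ] F [ 0.7 -0.4 -0.3] gw 1.001 gf 0.0
down t3.31 grasp [0.5229 0.1    0.0833] F [-0.3 -0.3  0.1] gw 0.997 gf 0.0
grip t4.44 grasp [0.5226 0.0998 0.083 ] F [-1.2 -0.1  1. ] gw 0.171 gf 20.0
th0.18 t4.78 grasp [0.5096 0.0993 0.0829] F [-2.4 -1.3  1.6] gw 0.169 gf 20.0
th0.37 t5.11 grasp [0.4974 0.0966 0.0829] F [-2.1 -1.3  1.2] gw 0.172 gf 20.0
th0.55 t5.44 grasp [0.4857 0.0917 0.0829] F [-1.  -5.   1.3] gw 0.167 gf 20.0
th0.73 t5.78 grasp [0.4751 0.0847 0.083 ] F [ 0.5 -4.2 -0.3] gw 0.168 gf 20.0
th0.92 t6.11 grasp [0.466 0.076 0.083] F [ 1.7 -4.3 -2.6] gw 0.166 gf 20.0
th1.10 t6.44 grasp [0.4588 0.0661 0.083 ] F [ 4.4 -2.7 -4.8] gw 0.168 gf 20.0
```

View pics/side2.png

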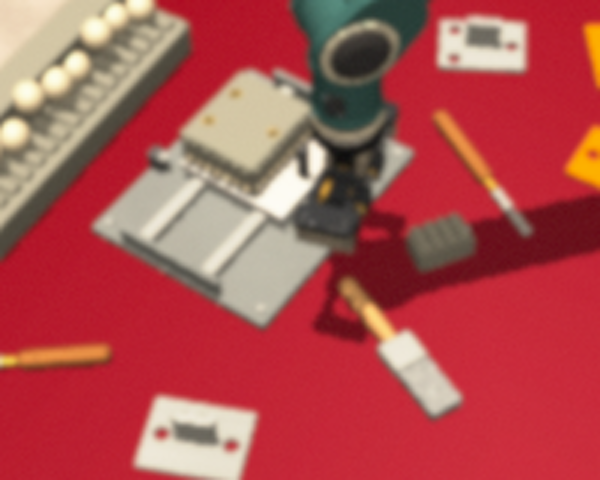

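The gripper at (340,215) holds the knob swung towards the robot. Now I'll nudge it to the stop, release, and move the carriage.

```bash
cat >> mv.py <<'E'
def threads(d,y):
    L=H+[.02,y]; P=np.array([fw(*p) for p in L]); uv=proj(d,np.c_[P,np.full(3,.088)])
    W=ray(d,[dark(d,u,r=3) for u in uv],.088)[:,:2]; r,e=rig(H,W)
    c,t=np.cos(F[2]),np.sin(F[2]); v=r[:2]-F[:2]; return np.array([c*v[0]+t*v[1],-t*v[0]+c*v[1],r[2]]),e
E
python3 - <<'E'
from mv import *
ctrl.move_linear(pose(knob(1.15),.083),feed=.1,orientation=q(F[2]+A0+1.15)); st('stop')
eoat.gripper_open(); ctrl.move_linear(pose(knob(1.12),.16),feed=.2)
a=q(F[2]+np.pi/2)
ctrl.reach(pose(fw(-.06,-.0295),.15),a); ctrl.move_linear(pose(fw(-.06,-.0295),.072),feed=.15); st('post')
eoat.grasp(20); st('grip')
ctrl.move_linear(pose(fw(-.06,.037),.072),feed=.06); s=st('moved')
c,t=np.cos(F[2]),np.sin(F[2]); v=s['tool_pos'][:2]-F[:2]; print('tcp y',-t*v[0]+c*v[1])
ctrl.sleep(.2)
for n in('top','side'):
    d=cam(n); np.savez(n+'3.npz',**d); print(n,'brick in F',threads(d,.037))
    d0=dict(np.load(n+'1.npz')); d0['f']=float(d0['f']); print(n,'before',threads(d0,-.0295))
    if n=='top': o=rectify(d,F,.09,(-.2,.14),(-.1,.16),1500)
    else: o=np.hstack([o,rectify(d,F,.09,(-.2,.14),(-.1,.16),1500)])
cv2.imwrite('pics/r3.png',o)
E
```

```text
stop t6.74 grasp [0.4578 0.065  0.0833] F [  8.7   4.9 -13.1] gw 0.167 gf 20.0
post t9.68 grasp [ 0.5597 -0.0019  0.0726] F [-0.7 -0.2  0.1] gw 1.002 gf 0.0
grip t10.84 grasp [ 0.5596 -0.0023  0.072 ] F [-0.3  0.1 -0.3] gw 0.150 gf 20.0
moved t12.10 grasp [0.5642 0.0645 0.072 ] F [ 1.   1.4 -2.1] gw 0.157 gf 20.0
tcp y 0.0375582917018621meas.py:43: RuntimeWarning: invalid value encountered in divide
  w=np.clip(sign*(p-np.median(p))-marg,0,None); uv=np.array([(xx*w).sum(),(yy*w).sum()])/w.sum()
meas.py:42: RuntimeWarning: invalid value encountered in cast
  x,y=np.round(uv).astype(int); yy,xx=np.mgrid[y-r:y+r+1,x-r:x+r+1]; p=I[y-r:y+r+1,x-r:x+r+1]
meas.py:42: RuntimeWarning: overflow encountered in scalar subtract
  x,y=np.round(uv).astype(int); yy,xx=np.mgrid[y-r:y+r+1,x-r:x+r+1]; p=I[y-r:y+r+1,x-r:x+r+1]
  math.ceil((stop - start) / step))
  return _methods._mean(a, axis=axis, dtype=dtype,
  ret = ret.dtype.type(ret / rcount)
Traceback (most recent call last):
  File "mv.py", line 12, in threads
    W=ray(d,[dark(d,u,r=3) for u in uv],.088)[:,:2]; r,e=rig(H,W)
             ~~~~^^^^^^^^^
  File "meas.py", line 43, in dark
    w=np.clip(sign*(p-np.median(p))-marg,0,None); uv=np.array([(xx*w).sum(),(yy*w).sum()])/w.sum()
                                                                ~~^~
ValueError: operands could not be broadcast together with shapes (7,7) (0,0)
```

```bash
python3 - <<'E'
from mv import *
s=st('settled'); c,t=np.cos(F[2]),np.sin(F[2]); v=s['tool_pos'][:2]-F[:2]; print('tcp y',-t*v[0]+c*v[1])
eoat.gripper_open(); ctrl.move_linear(pose(fw(-.06,.037),.16),feed=.25)
ctrl.reach(pose(knob(1.1),.16),q(F[2]+A0+1.1)); st()
for n in('top','side'):
    d=cam(n); np.savez(n+'3.npz',**d)
    o=rectify(d,F,.09,(-.2,.14),(-.1,.16),1500) if n=='top' else np.hstack([o,rectify(d,F,.09,(-.2,.14),(-.1,.16),1500)])
cv2.imwrite('pics/r3.png',o)
for n in('top','side'):
    d0=dict(np.load(n+'1.npz')); d0['f']=float(d0['f']); print(n,'before',threads(d0,-.0295))
    d=dict(np.load(n+'3.npz')); d['f']=float(d['f'])
    try: print(n,'after',threads(d,.037))
    except Exception as e: print(n,'fail')
E
```

```text
settled t12.35 grasp [0.5642 0.064  0.072 ] F [ 0.9  1.6 -2. ] gw 0.151 gf 20.0
tcp y 0.03712239145217552
 t14.57 grasp [0.4572 0.0656 0.1592] F [ 0.8  0.1 -1. ] gw 1.003 gf 0.0
top before (array([ 0.01996915, -0.02944995, -0.07043546]), np.float64(0.0003251211436847701))
top after (array([ 0.02037952,  0.03638427, -0.07616184]), np.float64(0.00042721741469564645))
side before (array([ 0.025785  , -0.03243688, -0.15779452]), np.float64(0.029534456623849126))
side after (array([ 0.02348064,  0.03671353, -0.18812023]), np.float64(0.023044356228291485))
```

View pics/r3.png

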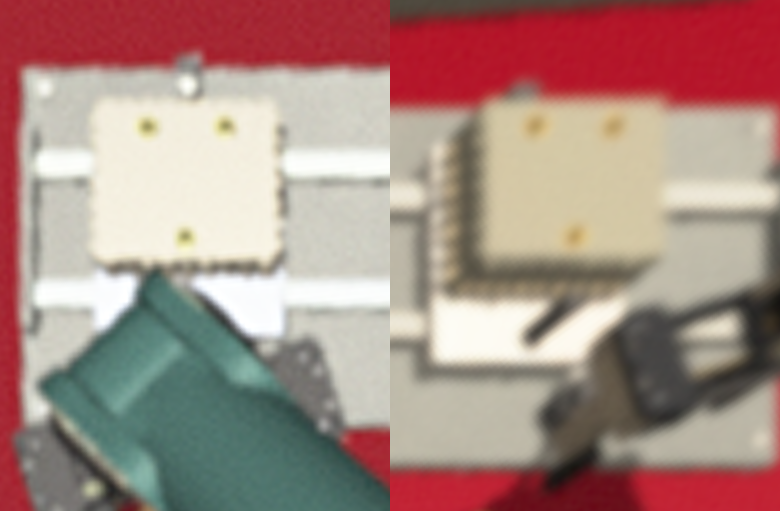

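The top view shows the threads at (148,126), (225,126) and (185,236), with the pointer at (189,80). The side view agrees. The carriage is within about 1 mm of the mark, so I'll refine from the stored pictures.

```bash
python3 - <<'E'
from mv import *
def load(n):
    d=dict(np.load(n)); d['f']=float(d['f']); return d
for n in('top','side'):
    a,b=load(n+'1.npz'),load(n+'3.npz')
    for d,y in((a,-.0295),(b,.037)):
        r=rectify(d,F,.088,(-.03,.07),(y-.045,y+.045),4000).astype(np.float32)
        r=cv2.GaussianBlur(r,(0,0),4); S=(r[...,2]-r[...,0])   # chroma r-b
        D=-r[...,0]; res=[]
        for M in(S,D):
            P=[]
            for h in H:
                cx,cy=(.045-h[1])*4000,(.07-.02-h[0])*4000; x0,y0=int(cx)-32,int(cy)-32
                p=M[max(y0,0):y0+65,x0:x0+65]; yy,xx=np.mgrid[max(y0,0):max(y0,0)+p.shape[0],x0:x0+65]
                w=np.clip(p-np.median(p)-.25*(p.max()-np.median(p)),0,None)
                P.append((.07-(yy*w).sum()/w.sum()/4000,y+.045-(xx*w).sum()/w.sum()/4000))
            q_,e=rig(H,np.array(P)); res.append((q_.round(4),round(e,4)))
        print(n,y,res)
    rr=[cv2.cvtColor(rectify(d,F,.088,(-.025,.068),(y-.05,y+.05),4000),cv2.COLOR_BGR2GRAY).astype(np.float32) for d,y in((a,-.0295),(b,.037))]
    print('shift',cv2.phaseCorrelate(*rr,cv2.createHanningWindow(rr[0].shape[::-1],cv2.CV_32F)))
    for d in(a,b):
        r=rectify(d,F,.038,(.06,.14),(-.1,.1),4000).astype(float); r=cv2.GaussianBlur(r,(0,0),3); g=r[...,2]-r[...,1]
        for rows in((88,100),(100,112)):
            p=g[rows[0]:rows[1]].mean(0)[150:350]; i=p.argmin(); gr=np.gradient(p); print('ptr steepest',150+gr[:i].argmin(),150+i+gr[i:].argmax(),end=' ')
        v=r.sum(2)[150:190].mean(0)[190:320]; gv=np.gradient(v); print('white rows edges',190+gv.argmax(),190+gv.argmin())
E
```

```text
top -0.0295 [(array([ 0.0205, -0.0289,  0.011 ]), np.float64(0.0011)), (array([ 0.0201, -0.0295, -0.0022]), np.float64(0.0004))]
top 0.037 [(array([0.0197, 0.0371, 0.0081]), np.float64(0.0009)), (array([ 0.0206,  0.0364, -0.0048]), np.float64(0.0004))]
shift ((-0.8453638853823975, 0.4423578647747206), 0.14633722124735515)
ptr steepest 217 288 ptr steepest 218 288 white rows edges 226 269
ptr steepest 218 289 ptr steepest 217 289 white rows edges 227 269
side -0.0295 [(array([ 0.0223, -0.0313,  0.007 ]), np.float64(0.0011)), (array([ 0.022 , -0.0305,  0.0028]), np.float64(0.0002))]
side 0.037 [(array([0.0215, 0.0351, 0.0169]), np.float64(0.0008)), (array([0.0215, 0.0358, 0.0017]), np.float64(0.0005))]
shift ((-0.6204094733502075, 0.5906229066070807), 0.1377019438680013)
ptr steepest 202 285 ptr steepest 202 291 white rows edges 218 279
ptr steepest 203 284 ptr steepest 206 290 white rows edges 306 260
```

Estimates put the carriage about 1 mm short of the pointer (0.0367 against 0.0378). I'll nudge it 1 mm, then swing the clamp back on.

```bash
python3 - <<'E'
from mv import *
a=q(F[2]+np.pi/2); Y=.0371
ctrl.reach(pose(fw(-.06,Y),.13),a); ctrl.move_linear(pose(fw(-.06,Y),.072),feed=.2)
eoat.grasp(20); ctrl.move_linear(pose(fw(-.06,Y+.001),.072),feed=.02); ctrl.sleep(.3); s=st('nudged')
c,t=np.cos(F[2]),np.sin(F[2]); v=s['tool_pos'][:2]-F[:2]; print('tcp y',-t*v[0]+c*v[1])
eoat.gripper_open(); ctrl.move_linear(pose(fw(-.06,Y+.001),.16),feed=.25)
ctrl.reach(pose(knob(1.1),.15),q(F[2]+A0+1.1)); ctrl.move_linear(pose(knob(1.1),.083),feed=.2)
eoat.grasp(30); st('grip')
for th in np.r_[np.linspace(1.1,0,7)[1:],-.03]:
    ctrl.move_linear(pose(knob(th),.083),feed=.1,orientation=q(F[2]+A0+th))
st('on')
eoat.gripper_open(); st('open'); ctrl.move_linear(pose(knob(0),.16),feed=.25)
# plate pregrasp
ctrl.reach(pose((.4905,-.332),.16),q(.46-np.pi/2)); st('preplate')
for n in('top','side'):
    d=cam(n); np.savez(n+'4.npz',**d)
    o=rectify(d,F,.09,(-.2,.14),(-.1,.16),1500) if n=='top' else np.hstack([o,rectify(d,F,.09,(-.2,.14),(-.1,.16),1500)])
    try: print(n,threads(d,.038))
    except Exception as e: print('fail')
cv2.imwrite('pics/r4.png',o)
E
```

```text
nudged t17.33 grasp [0.5643 0.0648 0.072 ] F [ 0.3 -2.6  1.3] gw 0.150 gf 20.0
tcp y 0.037892345560304616
grip t21.18 grasp [0.4578 0.066  0.083 ] F [-0.2 -0.1 -0.5] gw 0.169 gf 30.0
on t23.43 grasp [0.5234 0.1006 0.083 ] F [-3.4  5.3  1.1] gw 0.167 gf 30.0
open t24.61 grasp [0.5247 0.0997 0.083 ] F [ 0.8  0.3 -0.3] gw 0.999 gf 0.0
preplate t26.66 grasp [ 0.4913 -0.3304  0.1598] F [-0.2  0.5 -0.7] gw 0.998 gf 0.0
top (array([ 0.02022166,  0.0371549 , -0.06691569]), np.float64(0.000818542602350078))
side (array([ 0.02213846,  0.03861438, -0.2194174 ]), np.float64(0.026052888239824767))
```

View pics/r4.png

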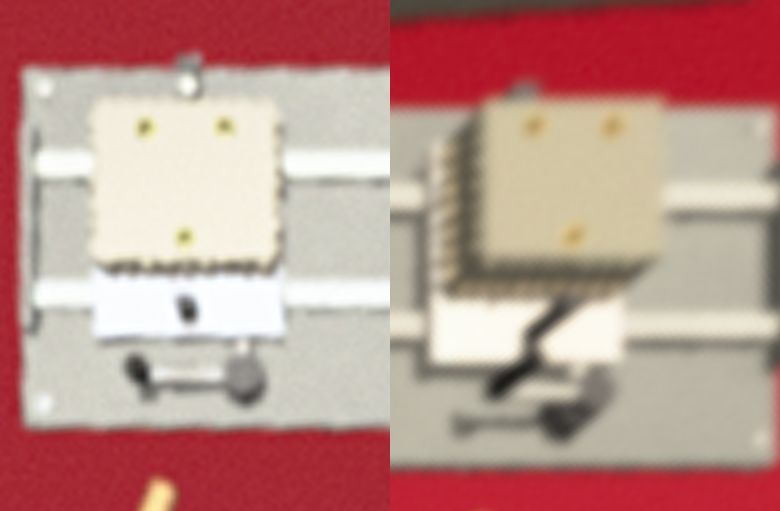

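The lever is back on with the knob at (137,368), and the nose lines up with the pointer. Now I'll pick up the three-hole plate.

```bash
python3 - <<'E'
from mv import *
p=(.4902,-.3322); a=q(.460-np.pi/2)
ctrl.move_linear(pose(p,.034),feed=.15,orientation=a); st('down')
eoat.grasp(50); s=st('grip'); print(s['ee_rot'])
ctrl.move_linear(pose(p,.24),feed=.15); st('lift')
ctrl.reach(pose(fw(.02,.0377),.20),q(F[2]-np.pi/2)); st('over')
ctrl.move_linear(pose(fw(.02,.0377),.142),feed=.08); ctrl.sleep(.4); st('hover')
for n in('top','side'):
    d=cam(n); np.savez(n+'5.npz',**d)
    r=rectify(d,F,.114,(-.08,.14),(-.06,.14),1900)
    o=r if n=='top' else np.hstack([o,r])
cv2.imwrite('pics/r5.png',o)
E
```

```text
down t27.75 grasp [ 0.4907 -0.3324  0.0349] F [ 0.1 -0.1 -0.3] gw 0.998 gf 0.0
grip t28.93 grasp [ 0.4902 -0.3322  0.034 ] F [ 0.9  0.1 -0.6] gw 0.127 gf 50.0
[5.35669535e-05 9.73664792e-01 2.27984356e-01 5.56455958e-05]
lift t30.46 grasp [ 0.4899 -0.3321  0.2389] F [-0.1  1.  -4.2] gw 0.125 gf 50.0
over t32.02 grasp [0.6443 0.0573 0.1998] F [ 0.2 -0.1 -4. ] gw 0.130 gf 50.0
hover t33.29 grasp [0.6441 0.059  0.1423] F [-0.4  0.6 -4.8] gw 0.126 gf 50.0
```

View pics/r5.png

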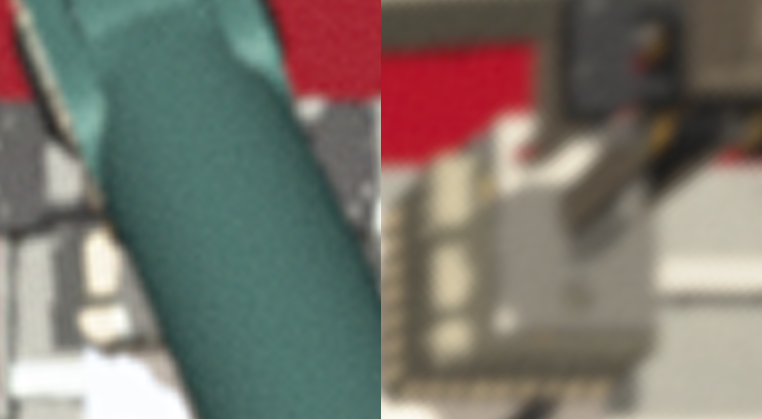

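The arm blocks the top view. The side view shows the plate over the brick with its edges at columns 495–660 and hole c near (576,292), all close to prediction. A zoom with the predictions overlaid will confirm it.

```bash
python3 - <<'E'
from mv import *
d=cam('side'); im=d['image']; s=st('now')
xy=s['tool_pos'][:2]; 
P=lambda l,z:np.array([np.r_[xy+[np.cos(F[2])*x-np.sin(F[2])*y,np.sin(F[2])*x+np.cos(F[2])*y],z] for x,y in l])
C=[(.055,.042),(.055,-.042),(-.055,-.042),(-.055,.042)]
pts=[(proj(d,P(H,.114)),(0,255,0)),(proj(d,P(H,.108)),(0,200,255)),(proj(d,P(C,.114)),(255,0,0)),(proj(d,P(C,.108)),(255,0,255)),(proj(d,np.c_[[fw(*(h+[.02,.0377])) for h in H],[.088]*3]),(255,255,0))]
u0,v0=[int(x) for x in proj(d,P([(0,0)],.114))[0]-[36,36]]; k=8
big=cv2.resize(im[v0:v0+72,u0:u0+72],None,fx=k,fy=k,interpolation=cv2.INTER_CUBIC)
for pp,c in pts:
    for p in pp: cv2.drawMarker(big,tuple(int(x) for x in ((p-[u0,v0])*k+k/2)),c,cv2.MARKER_CROSS,9,1)
cv2.imwrite('pics/z5.png',big)
E
```

```text
now t33.44 grasp [0.6441 0.059  0.1421] F [ 0.3 -0.2 -4.3] gw 0.127 gf 50.0
```

View pics/z5.png

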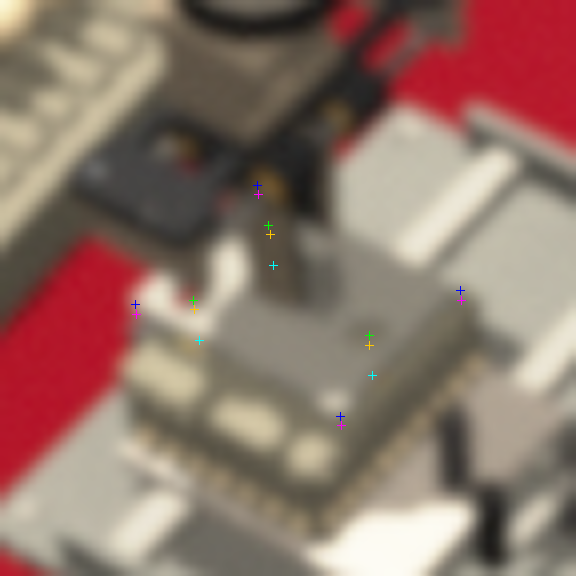

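The plate's corners and hole a at (190,300) sit on their predicted markers, so it is level and about 20 mm over the brick. Handing in.

```bash
python3 -c "
from bench import ticket; print(ticket.sign_off())"
```

```text
the job is handed in; nothing more can be done
None
```

I've handed the job in: the carriage stands at the pointer to within about 1 mm by my measurements, the clamp is back on, and the three-hole plate is held level about 20 mm over the brick with its holes over the threads. The hole alignment rests on the model and the side camera, because the arm blocked the top view.

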